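# Check a dust meter with the green glass block

### The job

First pull the dust meter's blue receiver out by its yellow tab until its yellow pointer is level with the red mark, and leave it there. Then pick up the green check block by its two frosted sides only, never touching its clear faces, and hold it upright in the air about midway between the two lenses, not touching the meter, so that the beam runs straight through the middle of its clear faces. Finish while still holding it there, motionless; leave everything else on the bench where it is.

Things in the scene. Friction and masses are not known exactly. Their poses are not given: they have to be found in the camera images.
- meter: dust meter, fixed: an aluminium rail 90 x 380 x 18 mm (x, y, z) on the bench, from y = +160 to y = -220 mm in its own frame, with a grey sender at its +y end and a blue receiver that slides along it. Origin at bench level under the light path, z up. The sender is 66 x 75 mm, its top 115 mm above the bench, its lens ending at y = +64 mm. The thin red light beam runs along the meter's y axis, at x = 0, 85 mm above the bench, from the sender's lens to the receiver's lens
- beam (a point): point on the beam 85 mm above the bench, over the meter's origin; axes as the meter's (y along the beam)
- receiver (a joint): how far the receiver has been pulled out, m: 0 pushed in, 0.10 its end stop; it grows as the receiver moves along the meter's -y. A spring pulls it back with about 1 to 2 N but a friction brake holds it wherever it is left; moving it outward takes about 5 to 6 N. The receiver is 60 x 100 mm (x, y) with its top 116 mm above the bench; its lens ends 54 mm towards the sender (+y) from its middle
- tab (a point): grip point in the yellow upright tab on top of the receiver, 140 mm above the bench, 17 mm below the tab's top. The tab measures 36 mm (meter x) by 14 mm (meter y) and stands 41 mm above the receiver's top, over its middle; axes as the meter's
- pointer (a point): on the rail's top, 18 mm above the bench, in the receiver's middle right under the tab: the line of the two small yellow pointers that stick out of the receiver's long sides over the rail's margins; axes as the meter's
- mark: two small red flags 4 mm wide, one on each margin of the rail; origin between them on the rail's top (18 mm above the bench) at meter x = 0; axes as the meter's. The receiver is set when pointer and mark have the same place along the meter's y. The flags are thin and stand clear of the receiver
- tray: fixed shallow black tray 130 x 220 mm, 14 mm high, floor 5 mm thick, in which the green and amber blocks stand upright about 110 mm apart; origin at the middle of its underside
- green: green check block, glass, 0.1 to 0.16 kg, 26 x 30 x 64 mm (x, y, z), standing upright on the tray's floor; origin at the middle of its underside, z up. The clear green faces look along its +x and -x (26 mm apart); the white frosted sides look along its +y and -y (30 mm apart) and are 24 mm wide, 64 mm high. From above it is a green band between two white strips. The two ways round are alike
- green_mid (a point): the middle of the green block, 32 mm above its underside, midway between its clear faces; axes as the block's
- amber: amber check block of the same size and shape, not wanted; origin at the middle of its underside
- pencil: flat red carpenter's pencil 175 x 14 x 8 mm lying on the bench; origin at the middle of its underside
- driver: orange screwdriver 190 mm long, lying near the robot; origin near its middle
- offcut: light wood offcut 70 x 140 x 22 mm; origin at the middle of its underside
- brush: bench brush 220 mm long, lying; origin near its middle
- glue: yellow glue bottle with red cap, 56 mm wide, 150 mm tall, standing; origin at the middle of its underside
- square: steel try square with a dark wood stock, 170 x 110 mm, lying; origin at its corner
Things that resemble listed ones, but are neither listed nor needed, are in the scene too. What is shaped like the green but pink or purple is not meant.

How it is judged:
By the outcome, as a careful person would: the job done as asked, in the order asked, and still so for the second after the job is handed in, while the arm keeps its last pose, push and grip.
It also fails if it takes over 56 s, if anything falls off the work surface, if the arm or the gripper's body presses on something with over 40 N, if the wrist force passes 120 N, or if a joint passes its speed limit or range.

### The arm

A 6-joint arm with a two-finger parallel gripper is mounted at the origin on the work surface. World frame = base frame: x ahead of the robot, y to its left, z up, the work surface at z = 0. Lengths are in m, angles in rad, forces in N, time in s.
With the tool pointing down it reaches from about 0.325 to 0.75 m from the base axis. Payload 7.6 kg.
Tool frame: the origin (TCP) lies on the centre line of the jaws, within the pads' length; the fingertips stand 25 mm ahead of it and the grasp point (between the pads) lies 6 mm ahead of it; z points along the fingers, y is the direction in which the jaws open and shut (so a half turn about z gives the same grasp; the last joint's range is limited). The gripper opens to 85 mm and grips with 20 to 120 N. Pads are 22 mm wide; open, the fingers measure 114 mm over their backs; the gripper's body (76 mm by 85 mm) begins 54 mm behind the grasp point. The pads swing forward as they close: fully open they stand 13 mm farther back than shut.
Start: joints at [1.201, 0.052, 1.401, -0, 1.689, -0.07], TCP at [0.155, 0.502, 0.256] pointing down, gripper open.
Joint ranges: [-2.9, 2.9], [-0.91, 2.17], [0.12, 2.37], [-1.06, 4.2], [0.26, 2.73], [-2.93, 2.93]. Speed limits (rad/s): [2.57, 2.57, 3.01, 3.14, 3.14, 3.14].

### API

Orientations are given as a unit quaternion [x, y, z, w].
In Python, from cell import manip gives the robot as it stands.
- The arm moves only by the tool step_arm, never from a script. Its argument "series" is one flat list of numbers, 7 for each row, row after row: the opening, from 0 (shut) to 1 (fully open), then the shift along the world's x, y, z as a fraction of full scale, then the turn, a rotation vector about the world's x, y, z as a fraction of full scale. A call has 1 to 20 rows; each row is the pose to reach, as a shift and turn from the pose measured when the call began; what a row does not reach only later rows make up. Full scale, the value 1, is 0.5 m for a shift and 60 degrees for a turn. A row lasts 1/8 s, in which the tool goes at most 62.5 mm and 10.7 degrees, less where a joint would pass 70% of its speed; a pose out of reach is approached as far as the arm can. A call with a number of a shift or a turn outside -1 to 1 is refused whole. A call with a gripper value outside its range is refused whole. The fingers move at their own pace and stop on an object; "grip_force" is the grip in N (left out, the last holds). Time passes only in rows, so rows that repeat a pose let the fingers close. It gives the time, the measured TCP pose, the force and the opening at its end, in the units of the state.
- manip.read_state(): the state, without advancing time (a new reading comes with each control period).
- manip.grab_frame(name): name is "scene" or "top" or "wrist"; returns a dict with "img" (480x640x3 uint8, red, green, blue), "fx", "fy", "cx", "cy" (pixels), "k1" (the pictures are not rectified: a ray, as slopes to the right and down, at radius r is drawn at 1 + k1 r^2 times it, then the intrinsics apply), "T" (4x4, takes a point from camera to world coordinates); the wrist camera has in their place "mount" (4x4, takes a point from camera to tool coordinates, whose origin is the TCP and whose axes are the flange's). Camera axes: x right, y down, z forward; pixel columns grow to the right and rows downward; lengths in m; the calibration is good to about 2 mm. A picture is of the moment at which its call begins: read the wrist's pose just before it. There is no depth.
- manip.sign_off(): hands the job in, once; it reports no verdict.
Trained networks look in a picture, given as the dict that the camera call returned (one of the last four; its "shot" number tells which), for a name from the list of things; names that differ only in an ending like _2 or _b are one class to them, and where a whole thing is asked for, a point or a joint stands for the part that bears it (a point fixed in the world has none). Each returns a list of dicts, best first, with "confidence" (0 to 1); they miss things now and then, are a little off and sometimes report something else, mostly with a low value. They report only what shows in the picture. A call takes as long as a camera call. They do not tell look-alikes from the thing itself.
- manip.find_in(picture, name): "extent" ([left, top, width, height] in pixels, round what is visible of it).
- manip.trace(picture, name): "pixels" (480x640 bool, what is visible of it) and "extent" ([left, top, width, height] in pixels, round what is visible of it).
The state is a dict: "t": time; "joints": joint angles; "qd": joint speeds; "joint_efforts": joint torques, N m; "position": TCP position; "tcp_rot": TCP orientation; "force": force on the tool from outside, world axes, zero at the start; "moment": the same for the moment, N m; "grip_width": opening from 0.0 (shut) to 1.0 (fully open).
Only numpy, scipy, OpenCV 4.12 (cv2) and the standard library are available. Lean on these libraries where they do the work, as an engineer would, in place of code of your own. Each camera call takes 0.05 s, during which the arm holds its last target.

## Working session

There is one attempt and no reset: what is moved stays moved. The work goes in short steps, Python scripts to look and compute and a tool call to move; the robot and the scene stay as the last step left them, time stands still between calls to the robot, and variables do not carry over. Pictures are saved under pics/ and viewed, and the job is handed in when it is done.

Besides the shell and the picture viewer there is one more tool, called after ">>>" as name(argument=value, ...) on one line, values as JSON. step_arm: Moves the arm, as the interface text tells. Its arguments: {"type":"object","properties":{"series":{"type":"array","items":{"type":"number"}},"grip_force":{"type":"number"}},"required":["series"]}

```bash
ls -la; mkdir -p pics
cat > h.py <<'E'
import numpy as np, cv2
from cell import manip
def save(p,fn): cv2.imwrite('pics/'+fn, cv2.cvtColor(p['img'],cv2.COLOR_RGB2BGR))
def quatR(q):
    from scipy.spatial.transform import Rotation as R
    return R.from_quat(q).as_matrix()
def camT(p,st=None):
    if 'T' in p: return np.array(p['T'])
    T=np.eye(4);T[:3,:3]=quatR(st['tcp_rot']);T[:3,3]=st['position'];return T@np.array(p['mount'])
def ray(p,uv,T):
    x=(uv[0]-p['cx'])/p['fx'];y=(uv[1]-p['cy'])/p['fy'];rd=np.hypot(x,y);r=rd
    for _ in range(30): r=rd/(1+p['k1']*r*r)
    s=r/rd if rd>0 else 1
    d=T[:3,:3]@np.array([x*s,y*s,1]);return T[:3,3],d
def atz(p,uv,z,T):
    o,d=ray(p,uv,T);return o+d*(z-o[2])/d[2]
def proj(p,X,T):
    c=np.linalg.inv(T)@np.append(X,1);x,y=c[0]/c[2],c[1]/c[2];f=1+p['k1']*(x*x+y*y)
    return np.array([p['cx']+p['fx']*x*f,p['cy']+p['fy']*y*f])
E
python3 - <<'E'
from h import *
print(manip.read_state())
for n in ['scene','top','wrist']:
    p=manip.grab_frame(n); save(p,n+'0.png'); print(n,{k:v for k,v in p.items() if k!='img'})
    for o in ['meter','receiver','tab','mark','pointer','tray','green','amber']:
        try:
            for r in manip.find_in(p,o)[:4]: print(o,np.round(r['extent'],1),round(r['confidence'],2))
        except Exception as e: print(o,e)
E
```

```text
total 12
drwxr-xr-x  3 agent agent 4096 Dec  6 17:58 .
drwxr-xr-x 23 root  root  4096 Dec  6 17:58 ..
drwxr-xr-x  2 agent agent 4096 Dec  6 17:58 pics
{'t': 0.0, 'joints': array([ 1.20067484e+00,  5.28800173e-02,  1.40173799e+00, -5.76503927e-05,
        1.68859263e+00, -7.03138461e-02]), 'qd': array([-1.42695031e-03, -3.10936310e-05,  2.33076892e-03,  1.44631645e-03,
       -7.67008094e-04, -1.73977609e-03]), 'joint_efforts': array([ 6.13021839e-04, -3.81670189e+01, -3.60180402e+01, -7.50975755e-05,
        6.10338320e-03, -3.11140332e-05]), 'position': array([0.15495557, 0.50133677, 0.25544306]), 'tcp_rot': array([ 1.49346310e-01,  9.88784620e-01, -7.95709164e-04, -1.48781240e-04]), 'force': array([-0.94998808, -0.51317924,  0.07315118]), 'moment': array([-0.01835832, -0.02873861, -0.01584741]), 'grip_width': 0.9975392501659187}
scene {'fx': 467.98496229228584, 'fy': 467.98496229228584, 'cx': 316.2858240264935, 'cy': 241.2072604237623, 'k1': -0.10931686346798623, 'T': array([[ 0.19944291,  0.6977471 , -0.68801999,  1.32895191],
       [ 0.97981599, -0.13230346,  0.14985466, -0.1329
[... 1269 characters left out ...]
  73.9  50.8] 0.66
green [337.1 243.   10.1   7.8] 0.56
green [353.6 285.7  17.7  11.8] 0.5
green [374.7 241.4  14.    6.9] 0.47
amber [404.3 241.3  18.6   8.7] 0.49
amber [358.6 186.6  69.   15.2] 0.24
wrist {'fx': 380.8757694891961, 'fy': 380.8757694891961, 'cx': 323.6286358008691, 'cy': 240.65874481594406, 'k1': -0.05270322007183983, 'mount': array([[ 6.21966228e-04, -9.56278056e-01, -2.92458360e-01,
         7.44686311e-02],
       [ 9.99999806e-01,  5.84950129e-04,  2.14017252e-04,
         1.06872874e-03],
       [-3.35864460e-05, -2.92458437e-01,  9.56278235e-01,
        -1.17874009e-01],
       [ 0.00000000e+00,  0.00000000e+00,  0.00000000e+00,
         1.00000000e+00]]), 'shot': 3}
```

Run:
```python
import cv2
a=cv2.imread('pics/scene0.png');cv2.imwrite('pics/s0c.png',cv2.resize(a[160:340,120:520],None,fx=2,fy=2,interpolation=cv2.INTER_CUBIC))
a=cv2.imread('pics/top0.png');cv2.imwrite('pics/t0c.png',cv2.resize(a[160:340,170:450],None,fx=2.8,fy=2.8,interpolation=cv2.INTER_CUBIC))
```

```text
(no output)
```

View pics/s0c.png

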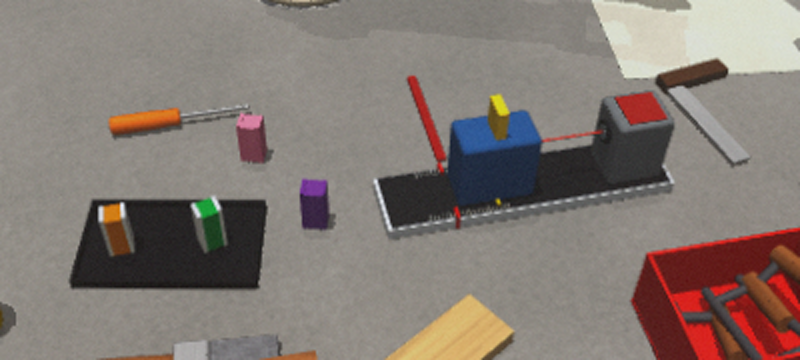

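View pics/t0c.png

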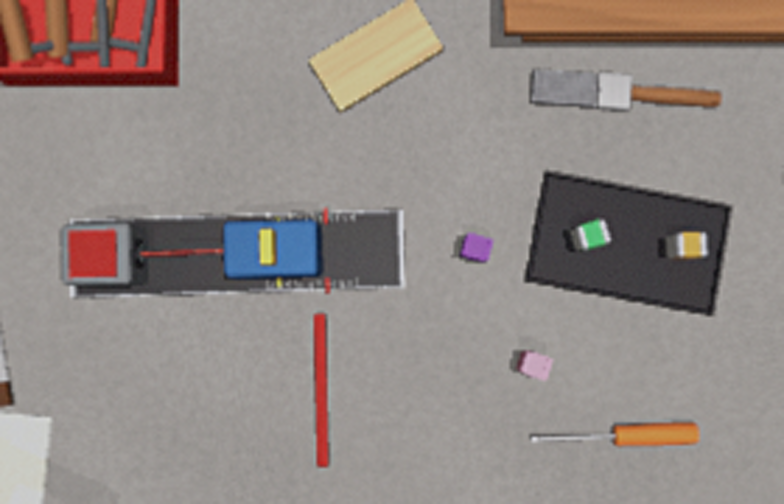

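View pics/top0.png

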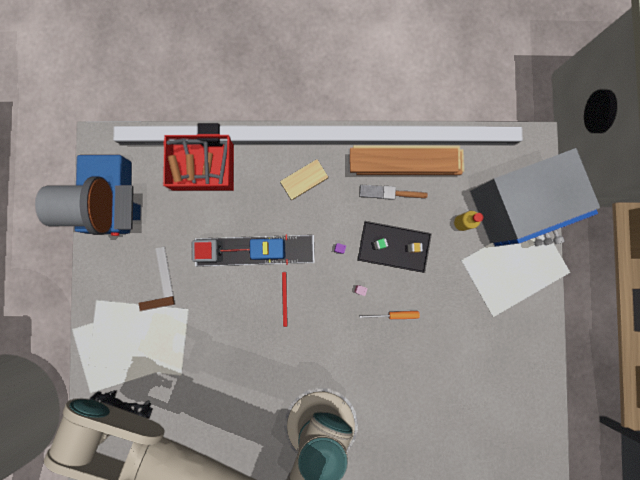

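View pics/wrist0.png

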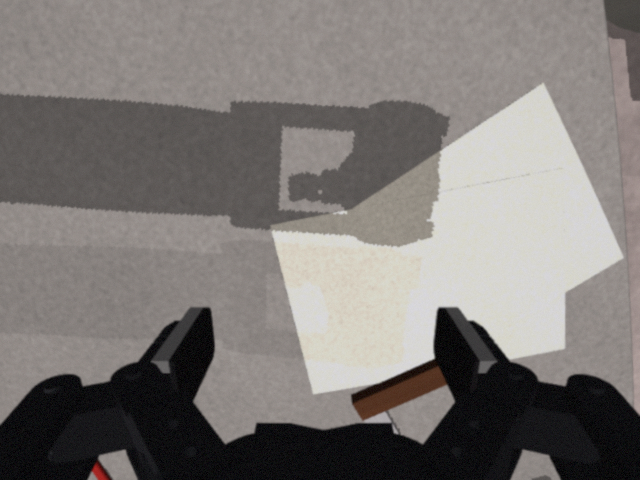

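The scene shows the meter along world y, with the sender on the left in the top view. Things that could be taken for the green block, by top-view pixel:
- green in tray: (380,243), a green band between white strips
- amber: (416,247)
- purple: (340,248)
- pink: (360,290)

I choose (380,243). Next I'll take coarse positions.

Run:
```python
from h import *
p=manip.grab_frame('top');T=camT(p)
def c(u,v): return (170+u/2.8,160+v/2.8)   # crop->full
pts={'green top':((592,234),.069),'tab top':((267,246),.157),'mark up':((326,216),.022),'mark lo':((327,286),.022),'ptr lo':((279,283),.02),
'rail c1':((402,211),.018),'rail c2':((403,287),.018),'sender top':((93,253),.115),'pencil':((320,320),.008)}
for k,(uv,z) in pts.items(): print(k,np.round(c(*uv),1),np.round(atz(p,c(*uv),z,T),4))
g=p['img'][225:262,355:425];cv2.imwrite('pics/gcrop.png',cv2.cvtColor(cv2.resize(g,None,fx=10,fy=10,interpolation=cv2.INTER_CUBIC),cv2.COLOR_RGB2BGR))
print(manip.read_state()['t'])
```

```text
green top [381.4 243.6] [ 0.5688 -0.1896  0.069 ]
tab top [265.4 247.9] [0.553 0.159 0.157]
mark up [286.4 237.1] [0.5936 0.1063 0.022 ]
mark lo [286.8 262.1] [0.514  0.1053 0.022 ]
ptr lo [269.6 261.1] [0.5178 0.1598 0.02  ]
rail c1 [313.6 235.4] [0.5992 0.0198 0.018 ]
rail c2 [313.9 262.5] [0.5125 0.0191 0.018 ]
sender top [203.2 250.4] [0.5486 0.3476 0.115 ]
pencil [284.3 274.3] [0.4755 0.1142 0.008 ]
1.4
```

View pics/gcrop.png

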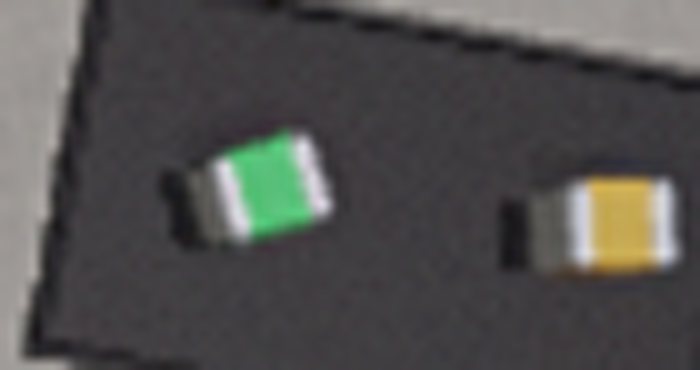

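>>> step_arm(series=[1, 0.71, -0.74, -0.01, 0, 0, 0.287, 1, 0.71, -0.74, -0.01, 0, 0, 0.287, 1, 0.71, -0.74, -0.01, 0, 0, 0.287, 1, 0.71, -0.74, -0.01, 0, 0, 0.287, 1, 0.71, -0.74, -0.01, 0, 0, 0.287, 1, 0.71, -0.74, -0.01, 0, 0, 0.287, 1, 0.71, -0.74, -0.01, 0, 0, 0.287, 1, 0.71, -0.74, -0.01, 0, 0, 0.287, 1, 0.71, -0.74, -0.01, 0, 0, 0.287, 1, 0.71, -0.74, -0.01, 0, 0, 0.287, 1, 0.71, -0.74, -0.01, 0, 0, 0.287])

```text
t: 2.78
position: [0.5093, 0.1328, 0.2515]
tcp_rot: [-0.001, 1.0, 0.0, -0.0]
force: [-0.3, -0.1, 0.0]
grip_width: 1.003
```

Run:
```python
from h import *
s=manip.read_state();p=manip.grab_frame('wrist');save(p,'w1.png');np.save('w1s.npy',np.r_[s['position'],s['tcp_rot']])
print(s['t'],s['position'],s['tcp_rot'],s['qd'])
```

```text
2.775 [0.50932316 0.13278553 0.25145233] [-1.12672785e-03  9.99999336e-01  2.35017275e-04 -5.66959390e-05] [ 0.01067283 -0.00699198  0.00383095 -0.00275462 -0.00045119 -0.00230071]
```

View pics/w1.png

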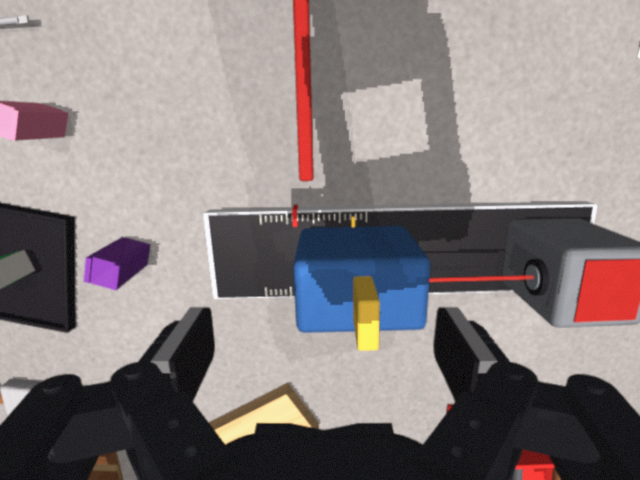

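Run:
```python
import cv2
a=cv2.imread('pics/w1.png');cv2.imwrite('pics/w1a.png',cv2.resize(a[190:310,195:395],None,fx=4,fy=4,interpolation=cv2.INTER_CUBIC))
cv2.imwrite('pics/w1b.png',cv2.resize(a[190:350,440:640],None,fx=3.7,fy=3.7,interpolation=cv2.INTER_CUBIC))
cv2.imwrite('pics/w1c.png',cv2.resize(a[215:360,285:445],None,fx=4,fy=4,interpolation=cv2.INTER_CUBIC))
```

```text
(no output)
```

View pics/w1a.png

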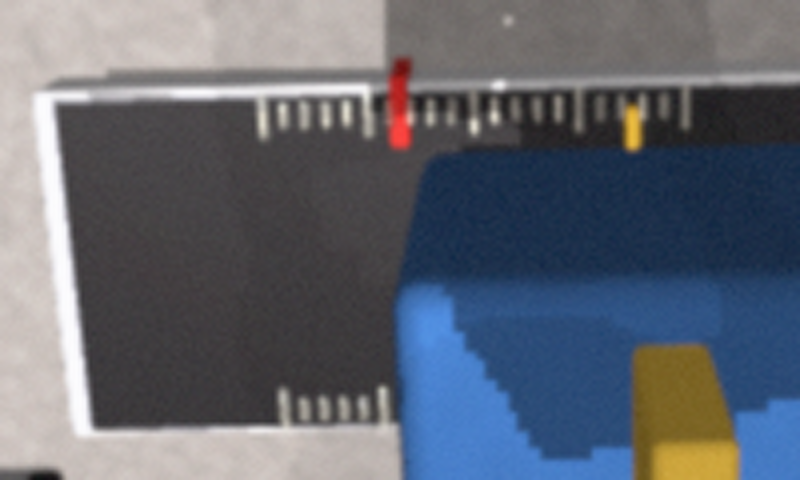

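View pics/w1b.png

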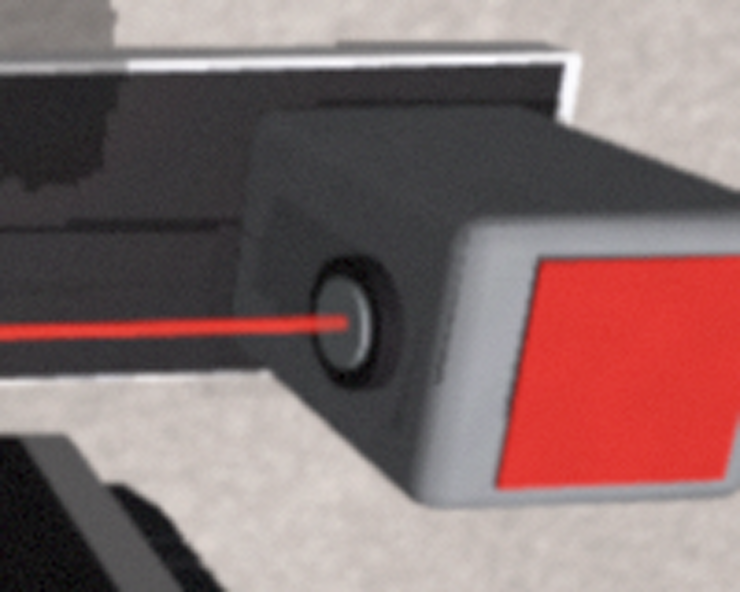

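View pics/w1c.png

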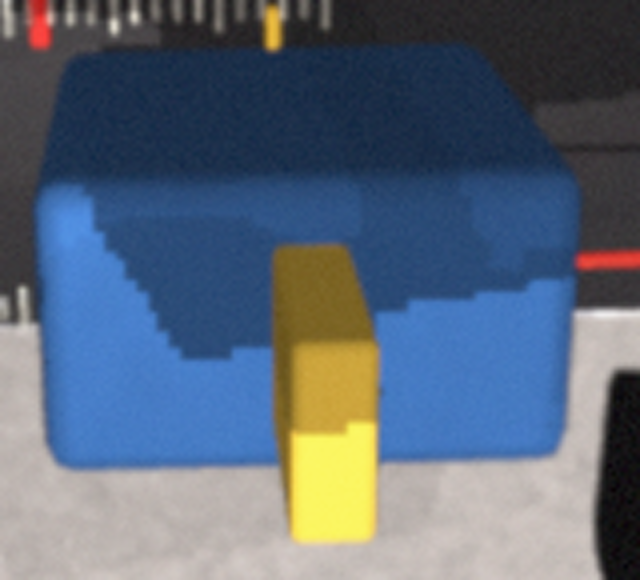

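```bash
cat >> h.py <<'E'
def W(k):
    a=np.load(k);T=np.eye(4);T[:3,:3]=quatR(a[3:]);T[:3,3]=a[:3];return T
E
python3 - <<'E'
from h import *
from scipy.optimize import least_squares
p=manip.grab_frame('wrist');T=W('w1s.npy')@np.array(p['mount'])
A=lambda u,v:(195+u/4,190+v/4);B=lambda u,v:(440+u/3.7,190+v/3.7);C=lambda u,v:(285+u/4,215+v/4)
for n,uv,z in [('rail c -y near',A(38,93),.018),('rail c -y far',A(80,433),.018),('rail c +y near',B(580,53),.018),('far edge',B(270,374),.018),
 ('flag base',A(400,147),.018),('ptr',A(633,147),.018),('ptr z21',A(633,147),.021),('lens',B(342,322),.085),('beam at rec',C(580,262),.085),
 ('tab top c1',C(294,343),.157),('tab top c2',C(377,343),.157),('tab top c3',C(374,540),.157),('tab top c4',C(294,540),.157),('rec top l',C(42,185),.116),('rec top r',C(578,180),.116),
 ('rec far l',C(50,465),.116),('rec far r',C(562,458),.116)]:
    print(n,np.round(uv,1),np.round(atz(p,uv,z,T),4))
# fit meter pose
obs=[((-.045,-.22,.018),A(38,93)),((.045,-.22,.018),A(80,433)),((-.045,.16,.018),B(580,53)),((0,.064,.085),B(342,322))]
def M(q,X): c,s=np.cos(q[2]),np.sin(q[2]);return np.array([q[0]+c*X[0]-s*X[1],q[1]+s*X[0]+c*X[1],X[2]])
f=lambda q:np.concatenate([proj(p,M(q,X),T)-uv for X,uv in obs])
r=least_squares(f,[.555,.24,0]);print(r.x,np.round(r.fun,2))
q=r.x;Rm=lambda P:(np.array([[np.cos(q[2]),np.sin(q[2])],[-np.sin(q[2]),np.cos(q[2])]])@(P[:2]-q[:2]))
print('flag',Rm(atz(p,A(400,147),.018,T)),'ptr',Rm(atz(p,A(633,147),.018,T)),Rm(atz(p,A(633,147),.021,T)))
print('tab',Rm(np.mean([atz(p,C(*c),.157,T) for c in [(294,343),(377,343),(374,540),(294,540)]],0)))
E
```

```text
rail c -y near [204.5 213.2] [0.5157 0.021  0.018 ]
rail c -y far [215.  298.2] [0.6041 0.0238 0.018 ]
rail c +y near [596.8 204.3] [0.5052 0.3976 0.018 ]
far edge [513.  291.1] [0.5959 0.3276 0.018 ]
flag base [295.  226.8] [0.5288 0.1067 0.018 ]
ptr [353.2 226.8] [0.5286 0.1623 0.018 ]
ptr z21 [353.2 226.8] [0.5278 0.1621 0.021 ]
lens [532.4 277. ] [0.5528 0.305  0.085 ]
beam at rec [430.  280.5] [0.5557 0.2203 0.085 ]
tab top c1 [358.5 300.8] [0.5386 0.1553 0.157 ]
tab top c2 [379.2 300.8] [0.5386 0.1681 0.157 ]
tab top c3 [378.5 350. ] [0.5735 0.1693 0.157 ]
tab top c4 [358.5 350. ] [0.5735 0.1564 0.157 ]
rec top l [295.5 261.2] [0.5279 0.114  0.116 ]
rec top r [429.5 260. ] [0.5268 0.2091 0.116 ]
rec far l [297.5 331.2] [0.584  0.1144 0.116 ]
rec far r [425.5 329.5] [0.5825 0.211  0.116 ]
[0.55451525 0.24113626 0.02633916] [-1.03 -0.38 -1.24  1.03  2.19  0.11  0.12  0.03]
flag [-0.02926023 -0.13370342] ptr [-0.02794274 -0.07813046] [-0.02874715 -0.07835579]
tab [-0.00053756 -0.07885747]
```

>>> step_arm(series=[1, 0.094, 0.059, 0, 0, 0, 0.025, 1, 0.094, 0.059, 0, 0, 0, 0.025, 1, 0.094, 0.059, -0.08, 0, 0, 0.025, 1, 0.094, 0.059, -0.15, 0, 0, 0.025, 1, 0.094, 0.059, -0.205, 0, 0, 0.025, 1, 0.094, 0.059, -0.205, 0, 0, 0.025, 1, 0.094, 0.059, -0.205, 0, 0, 0.025, 1, 0.094, 0.059, -0.205, 0, 0, 0.025], grip_force=30)

```text
t: 3.88
position: [0.5569, 0.1627, 0.1513]
tcp_rot: [-0.015, 1.0, 0.001, 0.002]
force: [-0.3, -0.1, 1.2]
grip_width: 1.002
```

Run:
```python
from h import *
s=manip.read_state();p=manip.grab_frame('wrist');save(p,'w2.png');np.save('w2s.npy',np.r_[s['position'],s['tcp_rot']])
print(s['t'],s['position'],s['tcp_rot'],s['force'])
```

```text
3.875 [0.5569362  0.16269643 0.1512609 ] [-1.46159315e-02  9.99891388e-01  5.36944798e-04  1.81620878e-03] [-0.34749254 -0.08638268  1.16609793]
```

View pics/w2.png

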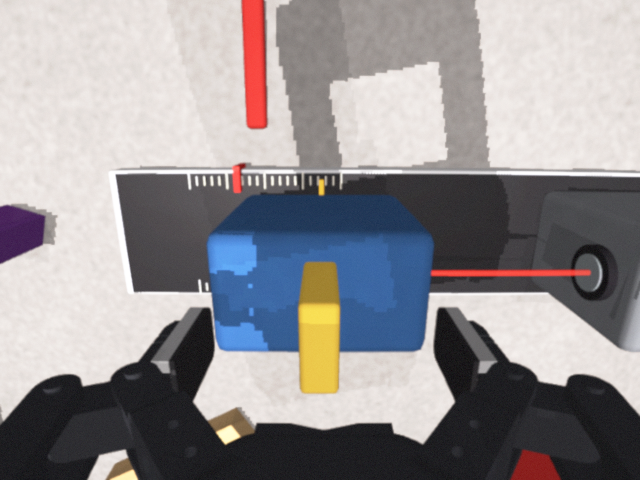

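>>> step_arm(series=[0, 0, 0, -0.004, 0, 0, 0, 0, 0, 0, -0.004, 0, 0, 0, 0, 0, 0, -0.004, 0, 0, 0, 0, 0, 0, -0.004, 0, 0, 0, 0, 0, 0, -0.004, 0, 0, 0, 0, 0, 0, -0.004, 0, 0, 0, 0, 0, 0, -0.004, 0, 0, 0, 0, 0, 0, -0.004, 0, 0, 0], grip_force=30)

```text
t: 4.92
position: [0.5569, 0.1625, 0.149]
tcp_rot: [-0.014, 1.0, 0.0, 0.002]
force: [-0.2, -2.1, 1.2]
grip_width: 0.155
```

Run:
```python
from h import *
s=manip.read_state();p=manip.grab_frame('wrist');save(p,'w3.png');np.save('w3s.npy',np.r_[s['position'],s['tcp_rot']])
print(s['t'],s['position'],s['tcp_rot'],s['force'],s['grip_width'])
a=cv2.imread('pics/w3.png');cv2.imwrite('pics/w3a.png',cv2.resize(a[150:350,100:420],None,fx=2.5,fy=2.5,interpolation=cv2.INTER_CUBIC))
cv2.imwrite('pics/w3b.png',cv2.resize(a[155:205,180:360],None,fx=4.4,fy=4.4,interpolation=cv2.INTER_CUBIC))
```

```text
4.925 [0.55687614 0.16250091 0.14898456] [-1.44901773e-02  9.99893696e-01  3.73527369e-04  1.57841790e-03] [-0.17622414 -2.10981883  1.24558743] 0.15536641534897577
```

View pics/w3.png

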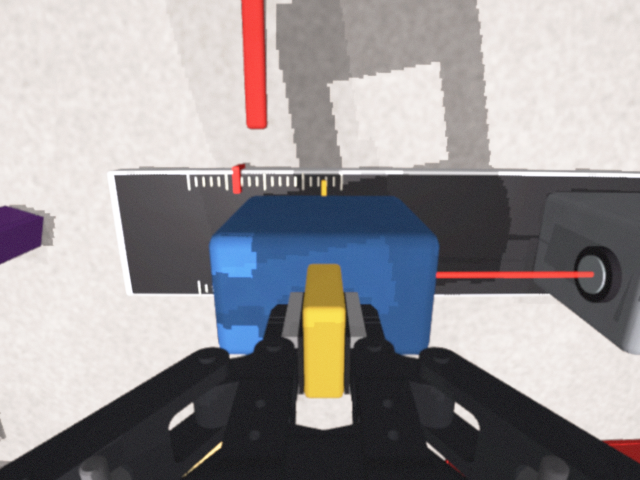

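View pics/w3b.png

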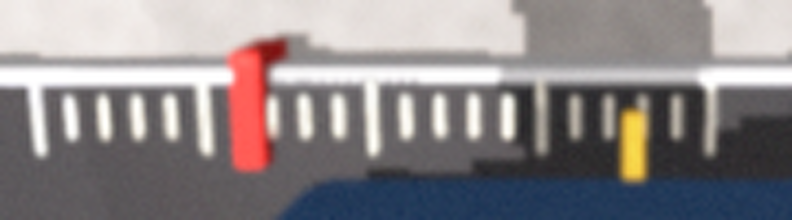

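Run:
```python
from h import *
p=manip.grab_frame('wrist');T=W('w3s.npy')@np.array(p['mount'])
A=lambda u,v:(180+u/4.4,155+v/4.4)
for uv in [(39,155),(206,155),(373,155),(542,155),(710,155),(251,168),(633,178),(633,112)]: print(uv,np.round(atz(p,A(*uv),.018,T),4))
```

```text
(39, 155) [0.527  0.0736 0.018 ]
(206, 155) [0.5263 0.0989 0.018 ]
(373, 155) [0.5257 0.124  0.018 ]
(542, 155) [0.525  0.1492 0.018 ]
(710, 155) [0.5242 0.1743 0.018 ]
(251, 168) [0.5281 0.1056 0.018 ]
(633, 178) [0.528  0.1629 0.018 ]
(633, 112) [0.5182 0.1626 0.018 ]
```

>>> step_arm(series=[0, 0, -0.014, 0, 0, 0, 0, 0, 0.001, -0.028, 0, 0, 0, 0, 0, 0.001, -0.042, 0, 0, 0, 0, 0, 0.002, -0.056, 0, 0, 0, 0, 0, 0.002, -0.07, 0, 0, 0, 0, 0, 0.002, -0.084, 0, 0, 0, 0, 0, 0.003, -0.098, 0, 0, 0, 0, 0, 0.003, -0.11, 0, 0, 0, 0, 0, 0.003, -0.11, 0, 0, 0, 0, 0, 0.003, -0.11, 0, 0, 0, 0], grip_force=40)

```text
t: 6.28
position: [0.5583, 0.1076, 0.149]
tcp_rot: [-0.015, 1.0, 0.001, 0.002]
force: [-1.1, 1.3, 1.3]
grip_width: 0.158
```

Run:
```python
from h import *
s=manip.read_state();p=manip.grab_frame('wrist');save(p,'w4.png');np.save('w4s.npy',np.r_[s['position'],s['tcp_rot']])
print(s['t'],s['position'],s['tcp_rot'],s['force'],s['grip_width'])
a=cv2.imread('pics/w4.png');cv2.imwrite('pics/w4b.png',cv2.resize(a[150:210,260:400],None,fx=5.5,fy=5.5,interpolation=cv2.INTER_CUBIC))
```

```text
6.275 [0.55833716 0.1076455  0.14899486] [-1.45832182e-02  9.99892298e-01  5.06986545e-04  1.57000319e-03] [-1.08300822  1.2584106   1.27555331] 0.1583850101032746
```

View pics/w4.png

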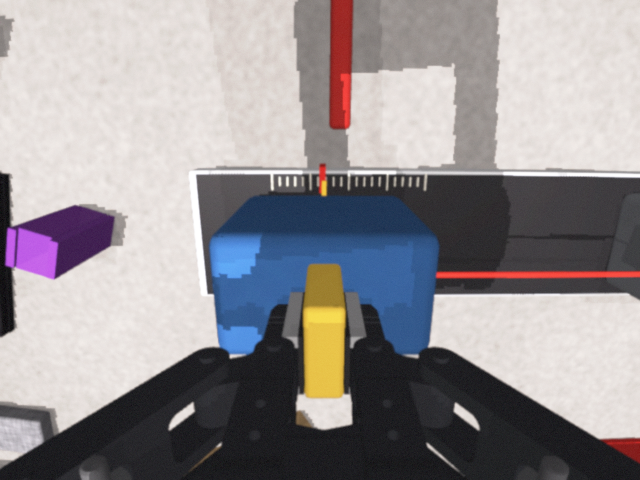

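View pics/w4b.png

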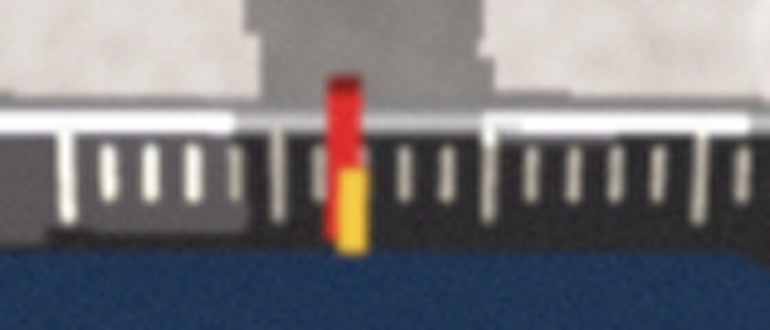

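>>> step_arm(series=[0, 0, -0.0026, 0, 0, 0, 0, 0, 0, -0.0026, 0, 0, 0, 0, 0, 0, -0.0026, 0, 0, 0, 0])

```text
t: 6.7
position: [0.5583, 0.1069, 0.149]
tcp_rot: [-0.015, 1.0, 0.001, 0.002]
force: [-0.0, 4.8, 0.3]
grip_width: 0.158
```

Run:
```python
from h import *
s=manip.read_state();p=manip.grab_frame('wrist');save(p,'w5.png');np.save('w5s.npy',np.r_[s['position'],s['tcp_rot']])
print(s['t'],s['position'],s['tcp_rot'],s['force'],s['grip_width'])
a=cv2.imread('pics/w5.png');cv2.imwrite('pics/w5b.png',cv2.resize(a[150:210,280:370],None,fx=8.8,fy=8.8,interpolation=cv2.INTER_CUBIC))
```

```text
6.7 [0.55834221 0.10691058 0.14899296] [-1.48717272e-02  9.99887605e-01  9.28008374e-04  1.65782396e-03] [-0.02693628  4.81227546  0.33616096] 0.15762891242240837
```

View pics/w5b.png

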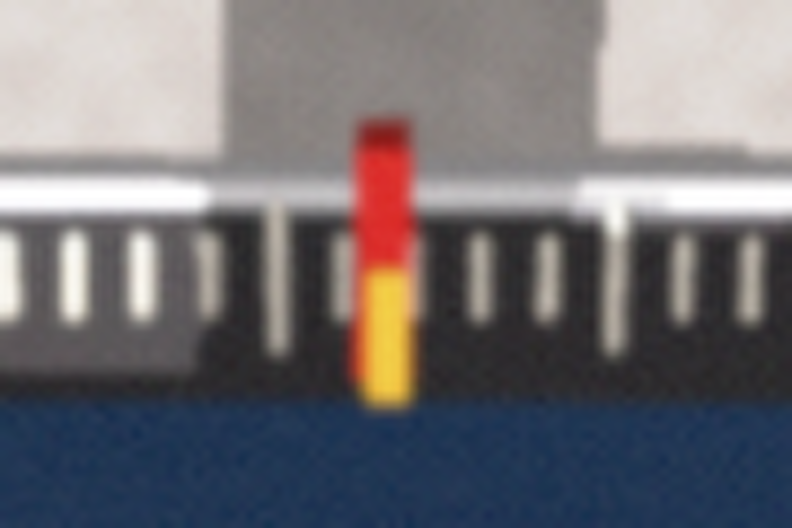

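>>> step_arm(series=[0, 0, -0.0024, 0, 0, 0, 0, 0, 0, -0.0024, 0, 0, 0, 0, 0, 0, -0.0024, 0, 0, 0, 0])

```text
t: 7.12
position: [0.5584, 0.1062, 0.149]
tcp_rot: [-0.015, 1.0, 0.001, 0.002]
force: [-0.4, 4.9, 0.7]
grip_width: 0.155
```

Run:
```python
from h import *
s=manip.read_state();p=manip.grab_frame('wrist');save(p,'w6.png');np.save('w6s.npy',np.r_[s['position'],s['tcp_rot']])
print(s['t'],s['position'],s['tcp_rot'],s['force'],s['grip_width'])
a=cv2.imread('pics/w6.png');cv2.imwrite('pics/w6b.png',cv2.resize(a[150:210,280:370],None,fx=8.8,fy=8.8,interpolation=cv2.INTER_CUBIC))
```

```text
7.125 [0.55836546 0.10624902 0.14900986] [-0.01507084  0.99988398  0.00135344  0.00175213] [-0.4171903   4.90532674  0.66685339] 0.1549580284362349
```

View pics/w6b.png

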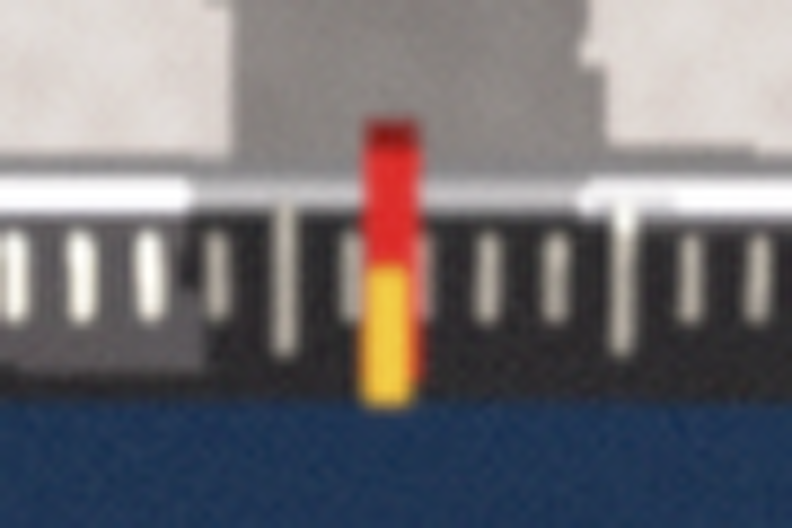

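>>> step_arm(series=[0, 0, 0, 0, 0, 0, 0, 0, 0, 0, 0, 0, 0, 0, 1, 0, 0, 0, 0, 0, 0, 1, 0, 0, 0, 0, 0, 0, 1, 0, 0, 0, 0, 0, 0, 1, 0, 0, 0, 0, 0, 0, 1, 0, 0, 0, 0, 0, 0, 1, 0, 0, 0, 0, 0, 0])

```text
t: 8.18
position: [0.5584, 0.1062, 0.149]
tcp_rot: [-0.015, 1.0, 0.001, 0.002]
force: [-0.1, 0.8, -0.1]
grip_width: 0.998
```

Run:
```python
from h import *
s=manip.read_state();p=manip.grab_frame('wrist');save(p,'w7.png');np.save('w7s.npy',np.r_[s['position'],s['tcp_rot']])
print(s['t'],s['position'],s['tcp_rot'],s['force'],s['grip_width'])
a=cv2.imread('pics/w7.png');cv2.imwrite('pics/w7b.png',cv2.resize(a[150:210,280:370],None,fx=8.8,fy=8.8,interpolation=cv2.INTER_CUBIC))
```

```text
8.175 [0.55835943 0.10622537 0.14902264] [-0.01506057  0.99988418  0.00130971  0.00175773] [-0.05036606  0.82064433 -0.07692158] 0.9984067709875628
```

View pics/w7b.png

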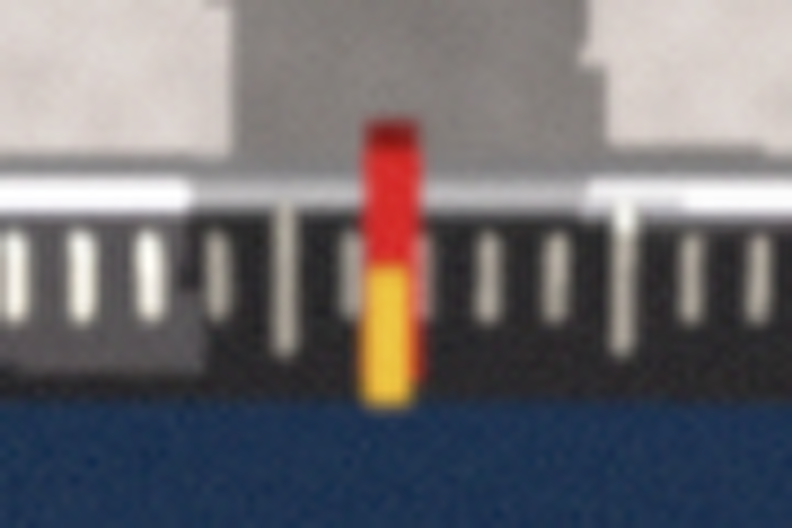

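View pics/w7.png

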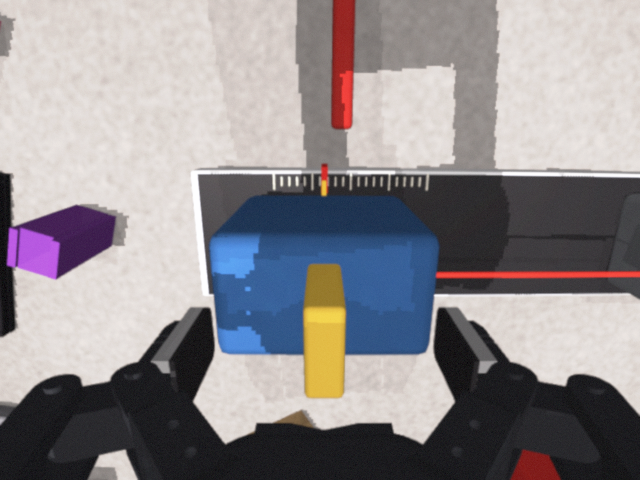

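>>> step_arm(series=[1, 0, 0, 0.07, 0, 0, 0, 1, 0, 0, 0.15, 0, 0, 0, 1, 0.021, -0.1, 0.19, 0, 0, 0.1, 1, 0.021, -0.22, 0.19, 0, 0, 0.23, 1, 0.021, -0.34, 0.19, 0, 0, 0.23, 1, 0.021, -0.46, 0.17, 0, 0, 0.23, 1, 0.021, -0.54, 0.142, 0, 0, 0.23, 1, 0.021, -0.592, 0.142, 0, 0, 0.23, 1, 0.021, -0.592, 0.142, 0, 0, 0.23, 1, 0.021, -0.592, 0.142, 0, 0, 0.23])

```text
t: 9.48
position: [0.569, -0.1891, 0.2202]
tcp_rot: [-0.135, 0.991, 0.002, 0.002]
force: [-0.0, 0.7, -0.2]
grip_width: 0.996
```

Run:
```python
from h import *
s=manip.read_state();p=manip.grab_frame('wrist');save(p,'w8.png');np.save('w8s.npy',np.r_[s['position'],s['tcp_rot']])
print(s['t'],s['position'],s['tcp_rot'],s['force'],s['grip_width'])
for r in manip.find_in(p,'green')[:4]: print(r)
```

```text
9.475 [ 0.56900989 -0.18910841  0.22019818] [-0.13530787  0.99080072  0.00162089  0.00175559] [-0.0433677   0.68198327 -0.22296161] 0.996314267189496
{'extent': [297.2, 201.0, 42.5, 48.2], 'confidence': 0.79}
{'extent': [419.5, 27.7, 75.6, 62.5], 'confidence': 0.71}
{'extent': [436.3, 216.3, 71.7, 62.9], 'confidence': 0.62}
```

View pics/w8.png

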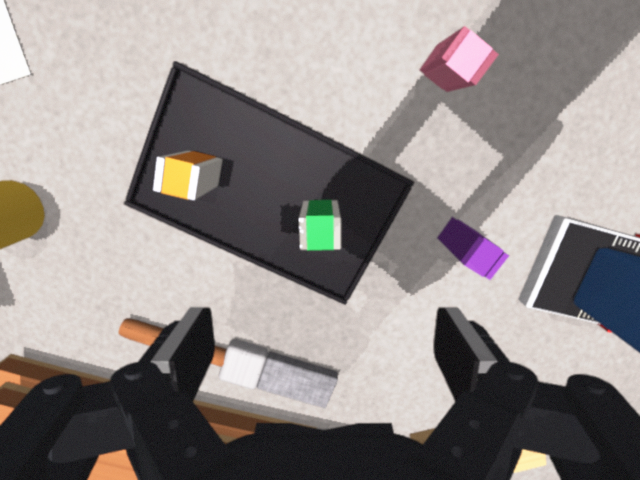

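Green block top at about (320,232), well separated from amber (187,175), purple (475,250) and pink (460,58). I'll zoom in.

Run:
```python
from h import *
a=cv2.imread('pics/w8.png');cv2.imwrite('pics/w8b.png',cv2.resize(a[190:260,285:355],None,fx=8.5,fy=8.5,interpolation=cv2.INTER_CUBIC))
```

```text
(no output)
```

View pics/w8b.png

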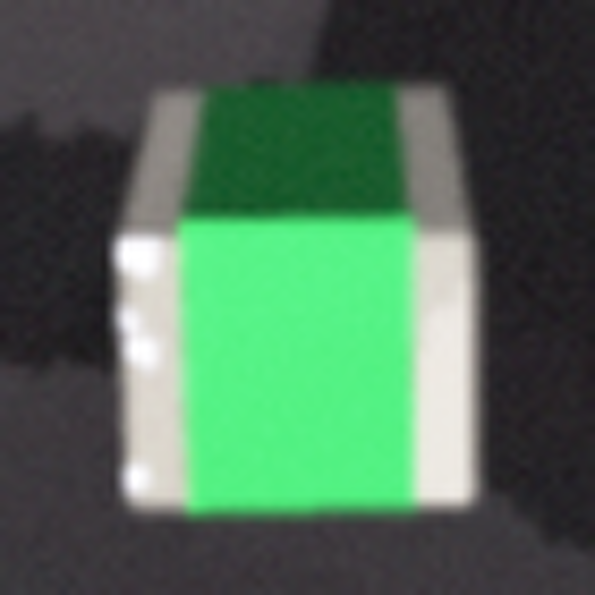

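Run:
```python
from h import *
from scipy.optimize import least_squares
p=manip.grab_frame('wrist');T=W('w8s.npy')@np.array(p['mount']);R=W('w8s.npy')[:3,:3];print('tool y',np.degrees(np.arctan2(R[1,1],R[0,1])))
A=lambda u,v:np.array((285+u/8.5,190+v/8.5))
g=[atz(p,A(*c),.069,T)[:2] for c in [(180,220),(412,215),(414,509),(188,513)]]
o=[atz(p,A(*c),.069,T)[:2] for c in [(113,237),(478,235),(476,503),(128,508)]]
for P in (g,o):
    P=np.array(P);print(np.round(P,4),P.mean(0)); 
    e=(P[1]-P[0])+(P[2]-P[3]);print('jaw ang',np.degrees(np.arctan2(e[1],e[0])),np.linalg.norm(e)/2); f=(P[3]-P[0])+(P[2]-P[1]);print('perp',np.degrees(np.arctan2(f[1],f[0])),np.linalg.norm(f)/2)
# fit full block: centre, yaw using top + visible bottom corners of clear face near camera
P=np.array(g)
# green face bottom corners
print('bottom near', [np.round(atz(p,A(*c),.005,T)[:2],4) for c in [(207,92),(393,85)]])
```

```text
tool y 105.55319756091127
[[ 0.5626 -0.2027]
 [ 0.5569 -0.1837]
 [ 0.5822 -0.1763]
 [ 0.5879 -0.1953]] [ 0.57240991 -0.18948415]
jaw ang 106.69774933821999 0.019788869157597404
perp 16.37206566256811 0.02639117844487499
[[ 0.5656 -0.2078]
 [ 0.5571 -0.1778]
 [ 0.5803 -0.1712]
 [ 0.5889 -0.2004]] [ 0.57293958 -0.18931419]
jaw ang 106.12136304700304 0.030817994096110246
perp 16.756354373505413 0.024267041246785904
bottom near [array([ 0.5642, -0.202 ]), array([ 0.5583, -0.1835])]
```

>>> step_arm(series=[1, 0.008, 0, -0.06, 0, 0, 0.015, 1, 0.008, 0, -0.16, 0, 0, 0.015, 1, 0.008, 0, -0.23, 0, 0, 0.015, 1, 0.008, 0, -0.3, 0, 0, 0.015, 1, 0.008, 0, -0.34, 0, 0, 0.015, 1, 0.008, 0, -0.34, 0, 0, 0.015, 1, 0.008, 0, -0.34, 0, 0, 0.015], grip_force=30)

```text
t: 10.5
position: [0.5741, -0.1889, 0.0522]
tcp_rot: [-0.144, 0.99, 0.001, 0.003]
force: [0.5, -1.0, -0.2]
grip_width: 0.998
```

Run:
```python
from h import *
s=manip.read_state();p=manip.grab_frame('wrist');save(p,'w9.png');np.save('w9s.npy',np.r_[s['position'],s['tcp_rot']])
print(s['t'],s['position'],s['tcp_rot'],s['force'],s['grip_width'])
```

```text
10.5 [ 0.57409262 -0.18893582  0.05215189] [-1.43691276e-01  9.89617653e-01  7.96087573e-04  3.01393482e-03] [ 0.51017766 -1.00726572 -0.19549441] 0.9978310694483397
```

View pics/w9.png

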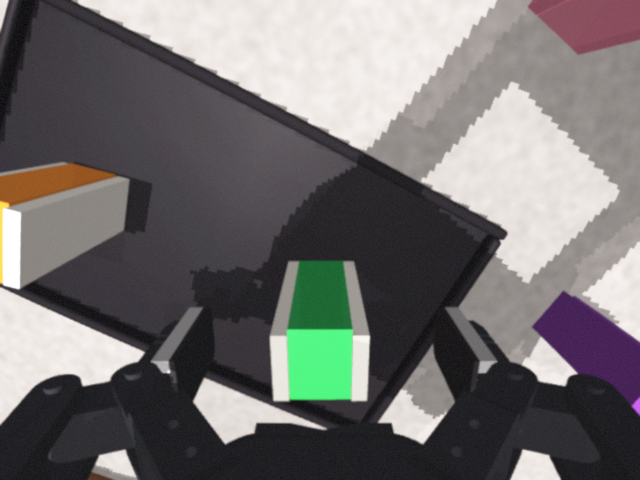

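Run:
```python
from h import *
a=cv2.imread('pics/w9.png');cv2.imwrite('pics/w9b.png',cv2.resize(a[255:410,260:380],None,fx=5,fy=3.8,interpolation=cv2.INTER_CUBIC))
p=manip.grab_frame('wrist');M=W('w9s.npy');T=M@np.array(p['mount']);Mi=np.linalg.inv(M)
for uv in [(288,329),(351,329),(353,401),(288,401),(271,336),(369,336),(367,400),(272,400)]:
    X=atz(p,uv,.069,T);print(uv,np.round(X,4),np.round(Mi@np.append(X,1),4)[:3])
for uv in [(302,261),(345,261)]: X=atz(p,uv,.005,T);print(uv,np.round(X,4),np.round(Mi@np.append(X,1),4)[:3])
```

```text
(288, 329) [ 0.562  -0.2029  0.069 ] [ 0.0154 -0.0099 -0.017 ]
(351, 329) [ 0.5567 -0.1848  0.069 ] [ 0.0154  0.0089 -0.0169]
(353, 401) [ 0.5817 -0.176   0.069 ] [-0.011   0.0102 -0.0168]
(288, 401) [ 0.5876 -0.1961  0.069 ] [-0.011  -0.0107 -0.0168]
(271, 336) [ 0.5658 -0.2072  0.069 ] [ 0.013  -0.0151 -0.0169]
(369, 336) [ 0.5574 -0.1789  0.069 ] [ 0.013   0.0144 -0.0169]
(367, 400) [ 0.58   -0.1718  0.069 ] [-0.0107  0.0147 -0.0168]
(272, 400) [ 0.5887 -0.2012  0.069 ] [-0.0107 -0.0159 -0.0168]
(302, 261) [ 0.5639 -0.2015  0.005 ] [ 0.0137 -0.0092  0.0471]
(345, 261) [ 0.5582 -0.1825  0.005 ] [0.0137 0.0106 0.0471]
```

View pics/w9b.png

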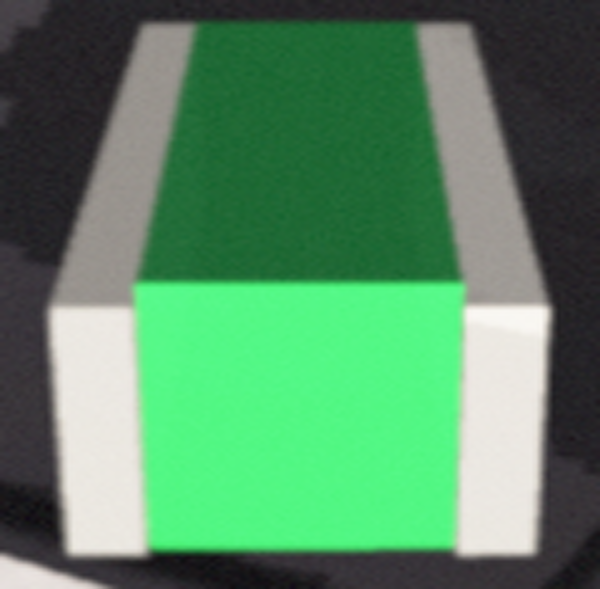

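>>> step_arm(series=[1, -0.003, -0.001, -0.004, 0, 0, 0, 1, -0.003, -0.001, -0.004, 0, 0, 0, 0, -0.003, -0.001, -0.004, 0, 0, 0, 0, -0.003, -0.001, -0.004, 0, 0, 0, 0, -0.003, -0.001, -0.004, 0, 0, 0, 0, -0.003, -0.001, -0.004, 0, 0, 0, 0, -0.003, -0.001, -0.004, 0, 0, 0, 0, -0.003, -0.001, -0.004, 0, 0, 0, 0, -0.003, -0.001, -0.004, 0, 0, 0], grip_force=40)

```text
t: 11.72
position: [0.5727, -0.1896, 0.0503]
tcp_rot: [-0.144, 0.99, 0.001, 0.003]
force: [0.6, -0.0, 0.6]
grip_width: 0.344
```

Run:
```python
from h import *
s=manip.read_state();p=manip.grab_frame('wrist');save(p,'w10.png');np.save('w10s.npy',np.r_[s['position'],s['tcp_rot']])
print(s['t'],s['joints'],s['position'],s['tcp_rot'],s['force'],s['grip_width'])
```

```text
11.725 [-0.38276874  0.42272315  1.39119868  0.00454981  1.32267875 -2.2429064 ] [ 0.57265575 -0.18957406  0.05031995] [-1.43618336e-01  9.89627543e-01  6.50436390e-04  3.26745654e-03] [ 0.56027221 -0.04979692  0.62056117] 0.344313767345258
```

View pics/w10.png

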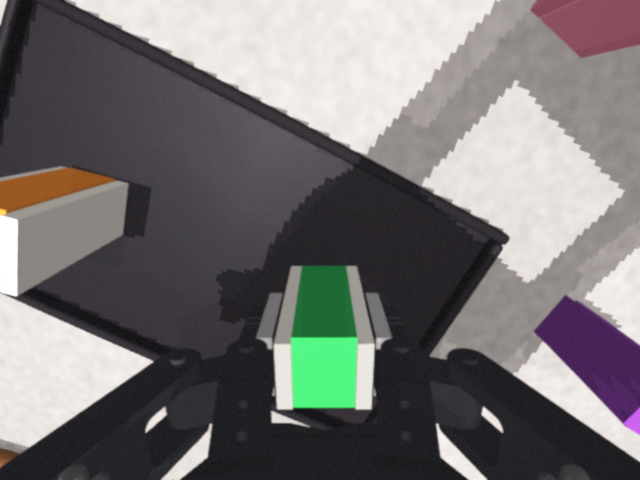

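>>> step_arm(series=[0, 0, 0, 0.05, 0, 0, 0, 0, 0, 0, 0.14, 0, 0, 0, 0, 0, 0, 0.24, 0, 0, 0, 0, 0, 0, 0.34, 0, 0, 0, 0, -0.01, 0.04, 0.42, 0, 0, -0.1, 0, -0.02, 0.11, 0.44, 0, 0, -0.25, 0, -0.03, 0.19, 0.44, 0, 0, -0.4, 0, -0.03, 0.27, 0.44, 0, 0, -0.56, 0, -0.03, 0.33, 0.44, 0, 0, -0.72, 0, -0.03, 0.37, 0.44, 0, 0, -0.84, 0, -0.03, 0.38, 0.44, 0, 0, -0.87, 0, -0.03, 0.38, 0.44, 0, 0, -0.87, 0, -0.03, 0.38, 0.44, 0, 0, -0.87])

```text
t: 13.4
position: [0.5576, 0.0001, 0.27]
tcp_rot: [0.306, 0.952, -0.001, 0.003]
force: [-0.3, 0.4, -1.4]
grip_width: 0.345
```

Run:
```python
from h import *
s=manip.read_state();p=manip.grab_frame('wrist');save(p,'w11.png');np.save('w11s.npy',np.r_[s['position'],s['tcp_rot']])
M=W('w11s.npy')
print(s['t'],s['position'],s['force'],s['grip_width'],s['joints']);print(np.round(M,4))
print('yaw y',np.degrees(np.arctan2(M[1,1],M[0,1])))
from scipy.spatial.transform import Rotation as R
y=.028;Rt=np.array([[0,np.cos(y),0],[0,np.sin(y),0],[0,0,-1.]]);Rt[:,1]=[np.cos(y),np.sin(y),0];Rt[:,2]=[0,0,-1];Rt[:,0]=np.cross(Rt[:,1],Rt[:,2])
print('turn frac',R.from_matrix(Rt@M[:3,:3].T).as_rotvec()/np.radians(60))
# block in tool frame from top face at tool z=-0.0187
T=np.array(p['mount'])
```

```text
13.4 [5.57564932e-01 1.04969252e-04 2.70042254e-01] [-0.34907469  0.40758619 -1.42254344] 0.344873855441356 [-0.06453322  0.13781647  1.28231597 -0.0033204   1.71616362 -1.01329976]
[[-8.124e-01  5.831e-01  5.100e-03  5.576e-01]
 [ 5.831e-01  8.124e-01 -3.600e-03  1.000e-04]
 [-6.200e-03  0.000e+00 -1.000e+00  2.700e-01]
 [ 0.000e+00  0.000e+00  0.000e+00  1.000e+00]]
yaw y 54.332264600191806
turn frac [ 0.00543845  0.00290678 -0.87879674]
```

View pics/w11.png

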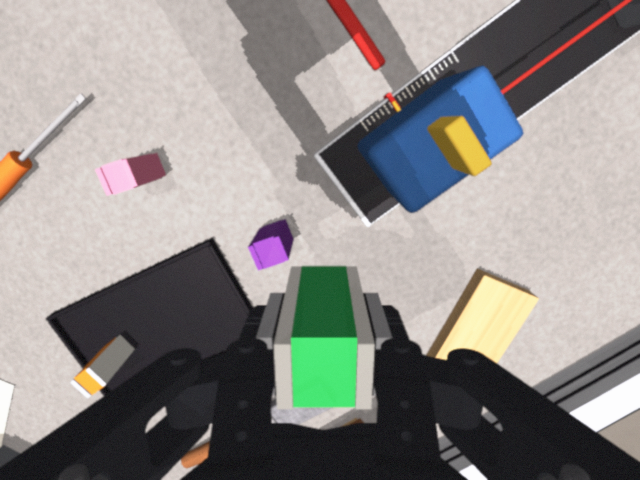

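Run:
```python
from h import *
a=cv2.imread('pics/w11.png');cv2.imwrite('pics/w11b.png',cv2.resize(a[255:415,260:390],None,fx=5,fy=3.7,interpolation=cv2.INTER_CUBIC))
```

```text
(no output)
```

View pics/w11b.png

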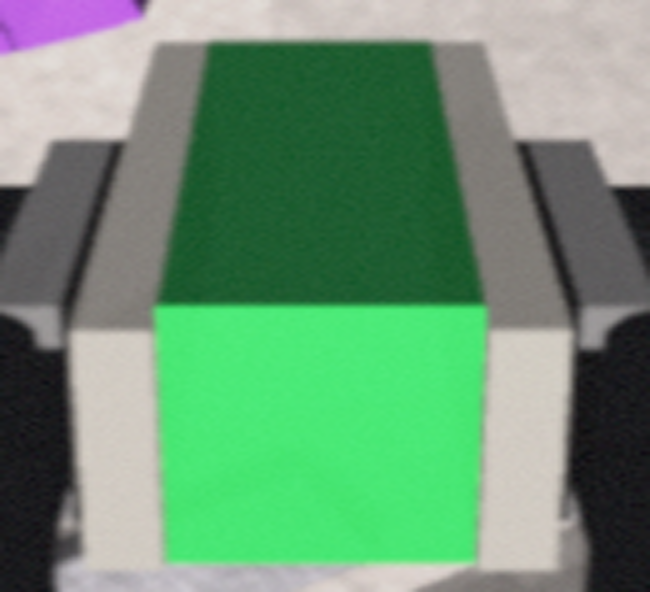

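Run:
```python
from h import *
p=manip.grab_frame('wrist');M=W('w11s.npy');T=M@np.array(p['mount']);Mi=np.linalg.inv(M)
A=lambda u,v:(260+u/5,255+v/3.7)
zt=.270-.0503+.069
P=[(Mi@np.append(atz(p,A(*c),zt,T),1))[:3] for c in [(155,303),(487,303),(477,562),(163,562)]]
print(np.round(P,4),np.mean(P,0))
P=[(Mi@np.append(atz(p,A(*c),zt-.064,T),1))[:3] for c in [(208,42),(432,42)]];print(np.round(P,4))
print(manip.read_state()['t'])
# re-estimate beam line from earlier wrist pics (beam pixels at z=.085)
for k in ['w7','w6','w3','w1']:
    im=cv2.cvtColor(cv2.imread(f'pics/{k}.png'),cv2.COLOR_BGR2RGB).astype(int);T=W(f'{k}s.npy')@np.array(p['mount'])
    m=(im[...,0]>150)&(im[...,1]<110)&(im[...,2]<110);m[:255]=0;m[300:]=0;m[:,:442]=0
    if k in('w1',): m[:,528:]=0
    if k=='w3': m[:,580:]=0
    v,u=np.nonzero(m);Q=np.array([atz(p,(a,b),.085,T)[:2] for a,b in zip(u,v)])
    c=np.polyfit(Q[:,1],Q[:,0],1);print(k,len(u),'x at y=.2327',np.polyval(c,.2327),'slope',c[0],Q[:,1].min(),Q[:,1].max())
```

```text
[[ 0.0147 -0.0085 -0.0187]
 [ 0.0147  0.0112 -0.0187]
 [-0.0109  0.0113 -0.0186]
 [-0.0109 -0.0087 -0.0186]] [ 0.0018999   0.00131882 -0.01866993]
[[ 0.0126 -0.0089  0.0453]
 [ 0.0126  0.0116  0.0453]]
13.5
w7 1172 x at y=.2327 0.5540783905801403 slope -0.028252420992801175 0.16847155588206406 0.27683261742384013
w6 1187 x at y=.2327 0.5540826122088613 slope -0.02821444408733748 0.16849815455438008 0.276863808859496
w3 867 x at y=.2327 0.5541185677984953 slope -0.02818445955858665 0.22457803272785387 0.2985738012014679
w1 317 x at y=.2327 0.5539365035668667 slope -0.027541699723841295 0.22991460882814024 0.3005186608250282
```

>>> step_arm(series=[0, 0, 0.03, 0, 0, 0, -0.08, 0, -0.002, 0.1, 0, 0, 0, -0.22, 0, -0.004, 0.18, 0, 0, 0, -0.36, 0, -0.006, 0.26, 0, 0, 0, -0.5, 0, -0.007, 0.34, 0, 0, 0, -0.64, 0, -0.007, 0.41, 0, 0, 0, -0.77, 0, -0.007, 0.45, 0, 0, 0, -0.86, 0, -0.007, 0.463, -0.04, 0, 0, -0.879, 0, -0.007, 0.463, -0.09, 0, 0, -0.879, 0, -0.007, 0.463, -0.14, 0, 0, -0.879, 0, -0.007, 0.463, -0.14, 0, 0, -0.879, 0, -0.007, 0.463, -0.14, 0, 0, -0.879])

```text
t: 15.0
position: [0.5544, 0.231, 0.2007]
tcp_rot: [0.697, 0.717, -0.002, 0.003]
force: [-0.2, -0.2, -1.0]
grip_width: 0.346
```

Run:
```python
from h import *
s=manip.read_state();p=manip.grab_frame('wrist');save(p,'w12.png');np.save('w12s.npy',np.r_[s['position'],s['tcp_rot']])
M=W('w12s.npy')
print(s['t'],s['position'],s['force'],s['grip_width'],s['joints']);print(np.round(M,4))
print('yaw y',np.degrees(np.arctan2(M[1,1],M[0,1])))
Tm=np.array(p['mount'])
for X in [(.011,.015,.025),(.011,-.015,.025),(0,0,.006),(.0,.015,.025)]: print(X,proj(p,np.array(X),Tm))
```

```text
15.0 [0.55441201 0.23100404 0.20074503] [-0.17933136 -0.16367127 -0.98386888] 0.3462207330005167 [ 0.3359892   0.28789079  1.24763572 -0.00628724  1.60712809  0.30852535]
[[-2.720e-02  9.996e-01  1.100e-03  5.544e-01]
 [ 9.996e-01  2.720e-02 -6.300e-03  2.310e-01]
 [-6.300e-03  9.000e-04 -1.000e+00  2.007e-01]
 [ 0.000e+00  0.000e+00  0.000e+00  1.000e+00]]
yaw y 1.56083085467929
(0.011, 0.015, 0.025) [358.67183937 289.71471323]
(0.011, -0.015, 0.025) [285.34189663 289.62859922]
(0, 0, 0.006) [321.74752037 338.17360532]
(0.0, 0.015, 0.025) [357.9068889  313.82686858]
```

View pics/w12.png

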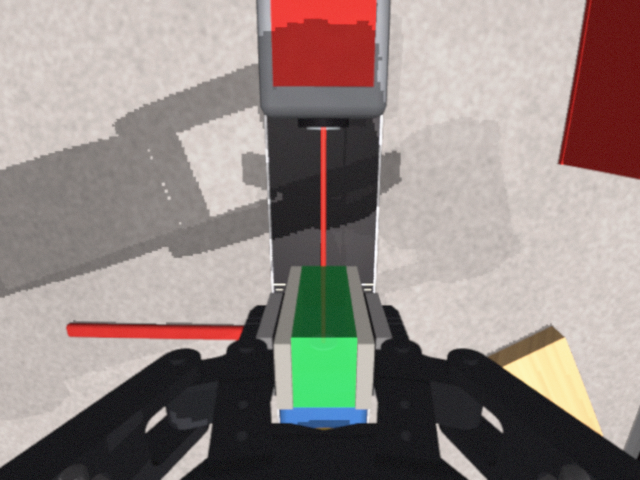

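>>> step_arm(series=[0, 0, 0.001, -0.05, 0, 0, 0, 0, 0, 0.001, -0.1, 0, 0, 0, 0, 0, 0.001, -0.14, 0, 0, 0, 0, 0, 0.001, -0.175, 0, 0, 0, 0, 0, 0.001, -0.205, 0, 0, 0, 0, 0, 0.001, -0.205, 0, 0, 0, 0, 0, 0.001, -0.205, 0, 0, 0, 0, 0, 0.001, -0.205, 0, 0, 0])

```text
t: 16.05
position: [0.5551, 0.2319, 0.0999]
tcp_rot: [0.697, 0.717, -0.001, 0.003]
force: [-0.3, -0.5, -1.5]
grip_width: 0.349
```

Run:
```python
from h import *
s=manip.read_state();p=manip.grab_frame('wrist');save(p,'w13.png');np.save('w13s.npy',np.r_[s['position'],s['tcp_rot']])
M=W('w13s.npy')
print(s['t'],s['position'],s['force'],s['grip_width']);print(np.round(M,4))
q=manip.grab_frame('scene');save(q,'s1.png')
a=cv2.imread('pics/s1.png');cv2.imwrite('pics/s1c.png',cv2.resize(a[130:290,300:500],None,fx=3.7,fy=3.7,interpolation=cv2.INTER_CUBIC))
T=camT(q)
for n,X in [('green mid',M@[0.001,0,.0133,1]),('bottom',M@[.001,0,.0453,1]),('top',M@[.001,0,-.0187,1])]: print(n,np.round(X,4),proj(q,X[:3],T))
print('beam',proj(q,np.array([.5541,.2327,.085]),T),proj(q,np.array([.5521,.305,.085]),T),proj(q,np.array([.5562,.160,.085]),T))
q=manip.grab_frame('top');save(q,'t1.png')
a=cv2.imread('pics/t1.png');cv2.imwrite('pics/t1c.png',cv2.resize(a[160:340,170:450],None,fx=2.8,fy=2.8,interpolation=cv2.INTER_CUBIC))
```

```text
16.05 [0.55510748 0.23190502 0.09993709] [-0.31030896 -0.53302749 -1.45101535] 0.34859039186705315
[[-0.0272  0.9996  0.0039  0.5551]
 [ 0.9996  0.0272 -0.0052  0.2319]
 [-0.0053  0.0037 -1.      0.0999]
 [ 0.      0.      0.      1.    ]]
green mid [0.5551 0.2328 0.0866 1.    ] [394.72214127 228.89210956]
bottom [0.5553 0.2327 0.0546 1.    ] [392.9979404 238.1349905]
top [0.555  0.233  0.1186 1.    ] [396.50714564 219.28462361]
beam [394.452219   229.09254461] [421.58925944 224.86927897] [366.39986861 233.48480432]
```

View pics/w13.png

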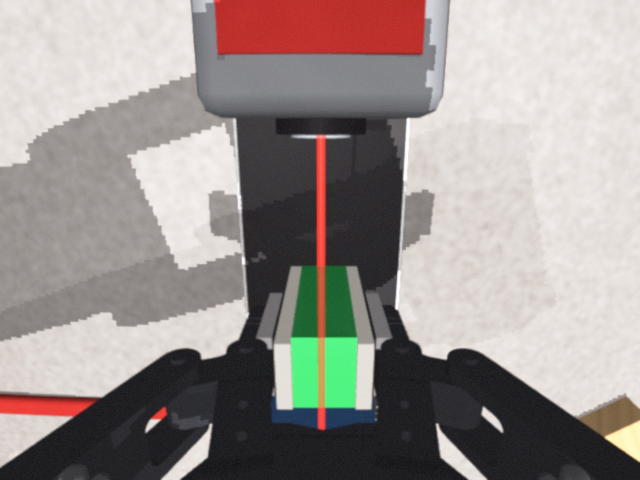

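View pics/s1c.png

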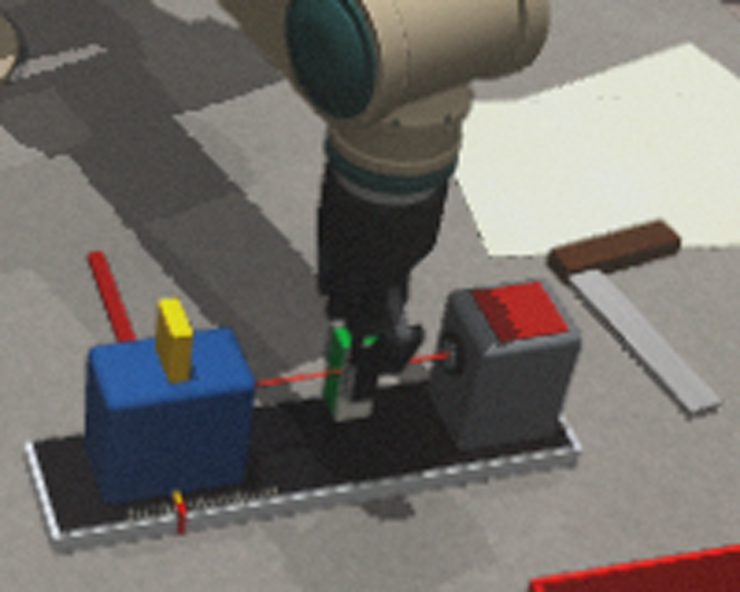

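View pics/t1c.png

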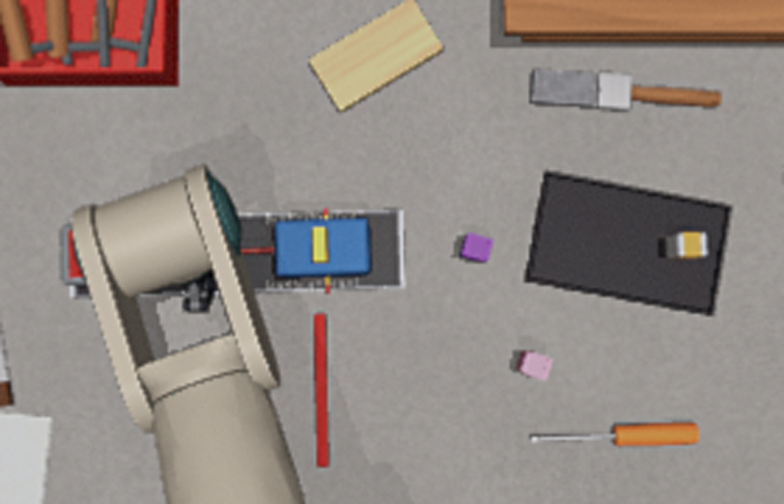

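>>> step_arm(series=[0, -0.0024, 0, -0.0034, 0, 0, 0, 0, -0.0024, 0, -0.0034, 0, 0, 0, 0, -0.0024, 0, -0.0034, 0, 0, 0, 0, -0.0024, 0, -0.0034, 0, 0, 0])

```text
t: 16.7
position: [0.5536, 0.2318, 0.0977]
tcp_rot: [0.697, 0.717, -0.001, 0.003]
force: [0.9, 0.1, -0.9]
grip_width: 0.345
```

Run:
```python
from h import *
s=manip.read_state();p=manip.grab_frame('wrist');save(p,'w14.png');np.save('w14s.npy',np.r_[s['position'],s['tcp_rot']])
M=W('w14s.npy')
print(s['t'],s['position'],s['force'],s['grip_width'],s['qd']);print(np.round(M,4))
for n,X in [('green mid',M@[0.001,0,.0133,1])]: print(n,np.round(X,4))
a=cv2.imread('pics/w14.png');cv2.imwrite('pics/w14b.png',cv2.resize(a[255:435,255:395],None,fx=4,fy=3.3,interpolation=cv2.INTER_CUBIC))
```

```text
16.7 [0.55364208 0.23180149 0.09774571] [ 0.85324446  0.13563117 -0.87272862] 0.34520466331927596 [-3.56162000e-05  3.74714977e-05  1.09681419e-03  3.07484829e-05
 -4.90753583e-04 -4.22229076e-04]
[[-0.0272  0.9996  0.0031  0.5536]
 [ 0.9996  0.0272 -0.0055  0.2318]
 [-0.0056  0.0029 -1.      0.0977]
 [ 0.      0.      0.      1.    ]]
green mid [0.5537 0.2327 0.0844 1.    ]
```

View pics/w14b.png

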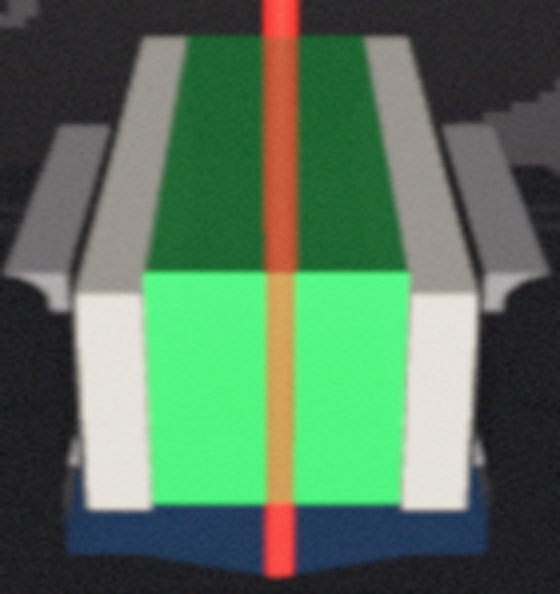

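Run:
```python
from h import *
s=manip.read_state();print(s['t'],s['position'],s['grip_width'],np.abs(s['qd']).max())
print(manip.sign_off())
```

```text
16.75 [0.5536513  0.23178763 0.09773227] 0.34113570710933183 0.0014772006693941245
the job is handed in; nothing more can be done
None
```

The job is done and handed in at 16.75 s: the receiver is set at the red mark, and the arm is holding the green block still in the beam between the lenses.

- **Receiver:** I pulled it out about 56 mm by the yellow tab, in three small pulls, and let go. The close-up after release shows the pointer about 0.3–0.4 mm past the middle of the red flag. The later scene and top pictures still show the two together.
- **Green block:** I gripped it with 40 N, and the close-ups show the pads only on the two frosted sides. The jaws stand 29 mm apart, which matches the 30 mm block.
- **Position in the beam:** the last wrist picture shows the beam crossing the clear faces within about 0.3 mm of their middle. The block's middle is at about 84.4 mm height against the beam's 85 mm, and at world y = 0.2327 m, where I measured the midpoint between the lenses. The last joint speeds were near zero.
- **Height check:** the block's height comes from the gripper position and the height it stood at in the tray. Only a rough look at the scene picture confirms it, and that was before the last 2 mm downward correction.
- **Smaller disagreements:**
  - The wrist camera reads about 1.3 mm sideways of the jaw centre, so I centred the block by comparing beam and block in the picture.
  - The block's tilt is below about half a degree.
- **Rest of the bench:** in the top picture, everything else looks where it was.

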